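# Fullest gas cartridge for the table barbecue

### The job

The three part-used gas cartridges all look alike and I want the fullest for this barbecue. Press each red cap fully home before you lift that cartridge, heft each one by its metal can to feel which is heaviest, and set the two lighter ones upright on the orange tray without dropping them. Finish while still holding the heaviest one upright in the gripper, its bottom 15 cm or more above the table and clear of everything, caps still home and the other tableware left where it is.

Things in the scene. Friction and masses are not known exactly. Their poses are not given: they have to be found in the camera images.
- cartridge_1: one of three gas cartridges that look alike: green metal can, white and orange bands, red push-on cap. Can 66 mm across, straight-sided to 155 mm height; cap 50 mm across, its top 183 mm up when home. Origin: centre of the underside, z up its axis. Weighs 0.12 to 0.38 kg, contents unseen; the heaviest outweighs the others by 70 g or more. The number is only a label
- cartridge_2: one of three gas cartridges that look alike: green metal can, white and orange bands, red push-on cap. Can 66 mm across, straight-sided to 155 mm height; cap 50 mm across, its top 183 mm up when home. Origin: centre of the underside, z up its axis. Weighs 0.12 to 0.38 kg, contents unseen; the heaviest outweighs the others by 70 g or more. The number is only a label
- cartridge_3: one of three gas cartridges that look alike: green metal can, white and orange bands, red push-on cap. Can 66 mm across, straight-sided to 155 mm height; cap 50 mm across, its top 183 mm up when home. Origin: centre of the underside, z up its axis. Weighs 0.12 to 0.38 kg, contents unseen; the heaviest outweighs the others by 70 g or more. The number is only a label
- cap_1 (a joint): how far the red cap of cartridge_1 stands proud (m): 0 = fully home, 0.008 = as high as it goes. It slides stiffly on the can (about 4 N), stays where it is left, and stops hard at home. It pulls up if the cartridge is lifted by it: grip the metal can below
- cap_2 (a joint): how far the red cap of cartridge_2 stands proud (m): 0 = fully home, 0.008 = as high as it goes. It slides stiffly on the can (about 4 N), stays where it is left, and stops hard at home. It pulls up if the cartridge is lifted by it: grip the metal can below
- cap_3 (a joint): how far the red cap of cartridge_3 stands proud (m): 0 = fully home, 0.008 = as high as it goes. It slides stiffly on the can (about 4 N), stays where it is left, and stops hard at home. It pulls up if the cartridge is lifted by it: grip the metal can below
- cap_1_top (a point): centre of the flat top face of the red cap of cartridge_1, on the can's axis (183 mm above the can's underside when home, higher by the joint value when proud)
- cap_2_top (a point): centre of the flat top face of the red cap of cartridge_2, on the can's axis (183 mm above the can's underside when home, higher by the joint value when proud)
- cap_3_top (a point): centre of the flat top face of the red cap of cartridge_3, on the can's axis (183 mm above the can's underside when home, higher by the joint value when proud)
- tray: orange serving tray lying fixed on the table, 210 mm (its x) by 300 mm (its y), flat inside (floor 5 mm above the table) with a low rim 5 mm thick and 16 mm high all round. Origin: centre of the underside. Empty at the start; room for three cartridges in a row along its y
- cup: bystander, to be left where it is: empty clear plastic cup, 86 mm across, 105 mm high. Origin: centre of the underside
- shaker: bystander, to be left where it is: small glass spice shaker with a red cap, 44 mm across, 95 mm high. Origin: centre of the underside
- sauce_bowl: bystander, to be left where it is: empty white bowl, 110 mm across, 40 mm high. Origin: centre of the underside
- rice_bowl: bystander, to be left where it is: empty blue bowl, 112 mm across, 58 mm high. Origin: centre of the underside
- tongs: bystander, to be left where it is: steel tongs with black tips lying along their y, about 230 mm long, 12 mm high. Origin: centre of the underside
- chopsticks: bystander, to be left where it is: pair of chopsticks, 220 mm long, leaning on a blue rest (origin under the rest), 18 mm high
- vegetable_plate: bystander, to be left where it is: round white plate, 190 mm across, with pumpkin slices and a red pepper (up to 80 mm high). Origin: centre of the underside
- sausage_plate: bystander, to be left where it is: oblong white plate, 180 by 150 mm, with sausages (35 mm high). Origin: centre of the underside

How it is judged:
At the end, for the whole second after the job is handed in: Heaviest cartridge held by the fingers, still, tilted under 0.2 rad, underside over 140 mm above the table, clear of tray and cartridges; the other two stand released and still on the tray, each weighing under 2.8 N there (the heaviest weighs over 3.1 N); all caps home within 2 mm (value of joint each of cap_1, cap_2, cap_3 below 0.002 m and (((height (world z) of cartridge_1 above 0.14 m and angle between cartridge_1's own z axis and vertical below 0.2 rad and contact force between cartridge_1 and the fingers above 2 N and linear speed of cartridge_1 below 0.05 m/s and contact force between cartridge_1 and tray below 0.1 N and contact force between cartridge_1 and cartridge_2 below 0.1 N and contact force between cartridge_1 and cartridge_3 below 0.1 N) and (x of cartridge_2 in the frame of tray between -0.08 and 0.08 m and y of cartridge_2 in the frame of tray between -0.125 and 0.125 m and z of cartridge_2 in the frame of tray below 0.009 m and angle between cartridge_2's own z axis and vertical below 0.1 rad and contact force between cartridge_2 and tray between 0.5 and 2.8 N and contact force between cartridge_2 and the fingers below 0.1 N and linear speed of cartridge_2 below 0.05 m/s) and (x of cartridge_3 in the frame of tray between -0.08 and 0.08 m and y of cartridge_3 in the frame of tray between -0.125 and 0.125 m and z of cartridge_3 in the frame of tray below 0.009 m and angle between cartridge_3's own z axis and vertical below 0.1 rad and contact force between cartridge_3 and tray between 0.5 and 2.8 N and contact force between cartridge_3 and the fingers below 0.1 N and linear speed of cartridge_3 below 0.05 m/s)) or ((height (world z) of cartridge_2 above 0.14 m and angle between cartridge_2's own z axis and vertical below 0.2 rad and contact force between cartridge_2 and the fingers above 2 N and linear speed of cartridge_2 below 0.05 m/s and contact force between cartridge_2 and tray below 0.1 N and contact force between cartridge_2 and cartridge_1 below 0.1 N and contact force between cartridge_2 and cartridge_3 below 0.1 N) and (x of cartridge_1 in the frame of tray between -0.08 and 0.08 m and y of cartridge_1 in the frame of tray between -0.125 and 0.125 m and z of cartridge_1 in the frame of tray below 0.009 m and angle between cartridge_1's own z axis and vertical below 0.1 rad and contact force between cartridge_1 and tray between 0.5 and 2.8 N and contact force between cartridge_1 and the fingers below 0.1 N and linear speed of cartridge_1 below 0.05 m/s) and (x of cartridge_3 in the frame of tray between -0.08 and 0.08 m and y of cartridge_3 in the frame of tray between -0.125 and 0.125 m and z of cartridge_3 in the frame of tray below 0.009 m and angle between cartridge_3's own z axis and vertical below 0.1 rad and contact force between cartridge_3 and tray between 0.5 and 2.8 N and contact force between cartridge_3 and the fingers below 0.1 N and linear speed of cartridge_3 below 0.05 m/s)) or ((height (world z) of cartridge_3 above 0.14 m and angle between cartridge_3's own z axis and vertical below 0.2 rad and contact force between cartridge_3 and the fingers above 2 N and linear speed of cartridge_3 below 0.05 m/s and contact force between cartridge_3 and tray below 0.1 N and contact force between cartridge_3 and cartridge_1 below 0.1 N and contact force between cartridge_3 and cartridge_2 below 0.1 N) and (x of cartridge_1 in the frame of tray between -0.08 and 0.08 m and y of cartridge_1 in the frame of tray between -0.125 and 0.125 m and z of cartridge_1 in the frame of tray below 0.009 m and angle between cartridge_1's own z axis and vertical below 0.1 rad and contact force between cartridge_1 and tray between 0.5 and 2.8 N and contact force between cartridge_1 and the fingers below 0.1 N and linear speed of cartridge_1 below 0.05 m/s) and (x of cartridge_2 in the frame of tray between -0.08 and 0.08 m and y of cartridge_2 in the frame of tray between -0.125 and 0.125 m and z of cartridge_2 in the frame of tray below 0.009 m and angle between cartridge_2's own z axis and vertical below 0.1 rad and contact force between cartridge_2 and tray between 0.5 and 2.8 N and contact force between cartridge_2 and the fingers below 0.1 N and linear speed of cartridge_2 below 0.05 m/s)))); the arm keeps its last pose, push and grip.
It fails at once if a cartridge is lifted off while its cap still stands proud ((height (world z) of cartridge_1 above 0.02 m and value of joint cap_1 above 0.003 m) or (height (world z) of cartridge_2 above 0.02 m and value of joint cap_2 above 0.003 m) or (height (world z) of cartridge_3 above 0.02 m and value of joint cap_3 above 0.003 m)).
It fails at once if a cartridge is tipped over (angle between any of cartridge_1, cartridge_2, cartridge_3's own z axis and vertical above 0.4 rad).
It fails at once if a cartridge is dropped: out of the fingers while more than 3 cm above the table ((height (world z) of cartridge_1 above 0.03 m and contact force between cartridge_1 and the fingers below 0.02 N) or (height (world z) of cartridge_2 above 0.03 m and contact force between cartridge_2 and the fingers below 0.02 N) or (height (world z) of cartridge_3 above 0.03 m and contact force between cartridge_3 and the fingers below 0.02 N)).
It fails at once if a bystander is moved by more than 3 cm (distance of any of cup, shaker, sauce_bowl, rice_bowl, tongs, chopsticks, vegetable_plate, sausage_plate from where it was at the start of the episode above 0.03 m).
It also fails if it takes over 72 s, if anything falls off the work surface, if the arm or the gripper's body presses on something with over 40 N, if the wrist force passes 120 N, or if a joint passes its speed limit or range.

### The arm

A 7-joint arm with a two-finger parallel gripper is mounted at the origin on the work surface. World frame = base frame: x ahead of the robot, y to its left, z up, the work surface at z = 0. Lengths are in m, angles in rad, forces in N, time in s.
With the tool pointing down it reaches from about 0.425 to 1.025 m from the base axis. Payload 9.4 kg.
Tool frame: the origin (TCP) lies at the centre of the arm's flange, where the gripper is bolted on; the fingertips stand 186 mm ahead of it and the grasp point (between the pads) lies 167 mm ahead of it; z points along the fingers, y is the line along which they close (so a half turn about z gives the same grasp; the last joint's range is limited). The gripper opens to 93 mm and grips with 3 to 60 N. Pads are 15 mm wide; open, the fingers measure 128 mm over their backs; the gripper's body (75 mm by 188 mm) begins 65 mm behind the grasp point.
Start: joints at [-1.179, 0.599, -0.003, 1.599, 0.002, 0.943, -0.08], TCP at [0.328, 0.647, 0.405] pointing down, gripper open.
Joint ranges: [-2.57, 2.57], [-0.35, 1.97], [-1.29, 1.29], [0.11, 2.56], [-1.05, 4.19], [0.11, 1.86], [-2.63, 2.63]. Speed limits (rad/s): [2.22, 2.22, 3.01, 3.01, 3.14, 3.14, 3.14].

### API

Orientations are given as a 3x3 rotation matrix whose columns are the frame's x, y, z axes.
In Python, from bench import r gives the robot as it stands.
- The arm moves only by the shell command python3 nudge.py 'ROWS' [FORCE]. ROWS is a JSON list of rows, 1 to 5 of them, each written [[rx, ry, rz], [dx, dy, dz], opening]: a rotation vector rx, ry, rz in rad, then dx, dy, dz in shares of the most that a row can go, 1 being 50 mm, then the finger opening in m; each row shifts and turns the commanded pose from where the row before left it, along the tool's axes as they then stand; what a row does not reach is not made up. A row lasts 1/10 s, in which the tool goes at most 0.05 m and 0.15 rad, less where a joint would pass 70% of its speed; a pose out of reach is approached as far as the arm can. The fingers move at their own pace and stop on an object; FORCE is the grip in N (left out, the last holds). Time passes only in rows, so rows that do not move let the fingers close. It prints the time, the measured TCP pose, the force, the opening and the grip force at its end. Input that does not fit is refused with a message, and nothing moves.
- r.observe(): the state, without advancing time (a new reading comes with each control period).
- r.capture(name): name is "scene" or "top" or "wrist"; returns the picture (400x640x3 uint8, red, green, blue); there is no depth.
- r.get_calibration(name): a dict with "K" (3x3 intrinsics, pixels), "dist_coeffs" ([k1, k2, p1, p2, k3] as OpenCV has them; the pictures are not rectified), "R" (3x3) and "t" (3): a world point X has camera coordinates R X + t; the wrist camera has in their place "T_tool_cam" (4x4, takes a point from camera to tool coordinates, whose origin is the TCP and whose axes are the flange's). Camera axes: x right, y down, z forward; pixel columns grow to the right and rows downward; lengths in m; the calibration is good to about 2 mm. A picture is of the moment at which its call begins: read the wrist's pose just before it. get_calibration takes no time and is no camera call.
- r.finish_job(): hands the job in; it is judged then, once.
The state is a dict: "time": time; "q": joint angles; "dq": joint speeds; "joint_efforts": joint torques, N m; "ee_pos": TCP position; "tool_rot": TCP orientation; "ft_force": force on the tool from outside, world axes, zero at the start; "torque": the same for the moment, N m; "grip_width": finger opening in m; "grip_force": force on a finger pad.
Only numpy, scipy, OpenCV 4.12 (cv2) and the standard library are available. Lean on these libraries where they do the work, as an engineer would, in place of code of your own. Each camera call takes 0.05 s, during which the arm holds its last target. There are 200 camera calls.

## Working session

There is one attempt and no reset: what is moved stays moved. The work goes in short steps, Python scripts to look and compute and a shell command to move; the robot and the scene stay as the last step left them, time stands still between calls to the robot, and variables do not carry over. Pictures are saved under pics/ and viewed, at most 10 in all, crops included, and the job is handed in when it is done.

```bash
ls; mkdir -p pics
python3 - <<'E'
from bench import r
import cv2
for n in ("scene","top"):
    cv2.imwrite(f"pics/{n}0.png", r.capture(n)[:,:,::-1])
    c=r.get_calibration(n); print(n,c)
o=r.observe(); print({k:o[k] for k in ("time","ee_pos","tool_rot","ft_force","grip_width")})
E
```

```text
bench.py
nudge.py
pics
scene {'K': array([[424.00671929,   0.        , 315.87550086],
       [  0.        , 424.00671929, 202.97505678],
       [  0.        ,   0.        ,   1.        ]]), 'dist_coeffs': array([-0.00664306,  0.        ,  0.        ,  0.        ,  0.        ]), 'R': array([[-0.38918241,  0.92110899, -0.00976083],
       [ 0.68228616,  0.28112466, -0.67487371],
       [-0.61888823, -0.26930866, -0.73786869]]), 't': array([ 0.22302895, -0.28835924,  1.91381935])}
top {'K': array([[418.51026579,   0.        , 322.41487244],
       [  0.        , 418.51026579, 196.59929839],
       [  0.        ,   0.        ,   1.        ]]), 'dist_coeffs': array([-0.03659728,  0.        ,  0.        ,  0.        ,  0.        ]), 'R': array([[ 0.00874844, -0.99994164,  0.00633812],
       [-0.98218234, -0.00978265, -0.18767567],
       [ 0.18772672, -0.00458332, -0.9822106 ]]), 't': array([-0.03321705,  0.56041813,  1.33770341])}
{'time': 0.1, 'ee_pos': array([0.32747322, 0.64663886, 0.40394796]), 'tool_rot': array([[-8.92148425e-01,  4.51742109e-01, -5.04234114e-04],
       [ 4.51742371e-01,  8.92147505e-01, -1.28847768e-03],
       [-1.32208420e-04, -1.37729725e-03, -9.99999043e-01]]), 'ft_force': array([ 0.00100002, -0.096577  , -0.2111613 ]), 'grip_width': 0.09279365943608778}
```

View pics/scene0.png

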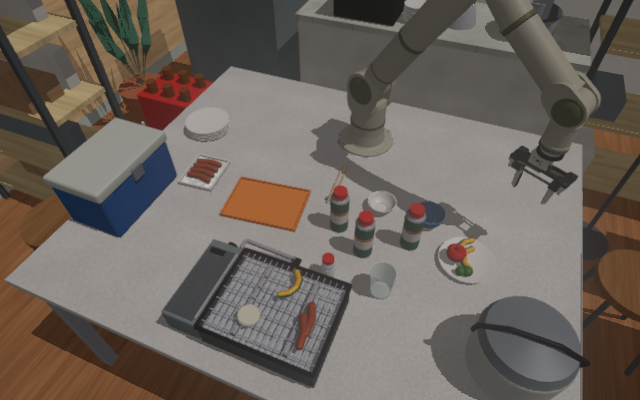

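View pics/top0.png

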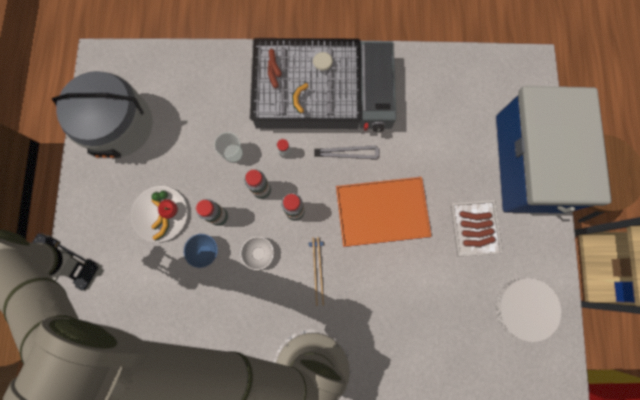

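The scene picture shows cartridge caps near (341,192), (366,218) and (415,211). In the top picture they are near (292,202), (254,178) and (207,208). The orange tray's corners are near (338,186), (424,178), (431,238) and (344,246) in the top picture.

```bash
cat > h.py <<'E'
import numpy as np, cv2
from bench import r
from scipy.optimize import least_squares
def proj(c,X):
    p,_=cv2.projectPoints(np.array(X,float).reshape(-1,3),cv2.Rodrigues(c["R"])[0],c["t"],c["K"],c["dist_coeffs"]); return p[:,0]
def ray(c,uv,z):
    p=cv2.undistortPoints(np.array([[uv]],float),c["K"],c["dist_coeffs"])[0,0]
    d=c["R"].T@np.array([*p,1]); o=-c["R"].T@c["t"]; return o+d*(z-o[2])/d[2]
def red(im):
    h=cv2.cvtColor(im,cv2.COLOR_RGB2HSV); m=((h[...,0]<6)|(h[...,0]>172))&(h[...,1]>150)&(h[...,2]>70)
    n,l,s,c=cv2.connectedComponentsWithStats(m.astype(np.uint8)); return [(s[i],c[i]) for i in range(1,n) if s[i][4]>60]
def hull(c,x,y,z0,z1,R):
    t=np.linspace(0,2*np.pi,40); P=[[x+R*np.cos(a),y+R*np.sin(a),z] for a in t for z in(z0,z1)]
    H=cv2.convexHull(proj(c,P).astype(np.float32)); m=cv2.moments(H)
    return np.array([m["m10"]/m["m00"],m["m01"]/m["m00"]]),m["m00"]
E
python3 - <<'E'
from h import *
T,S=r.get_calibration("top"),r.get_calibration("scene")
it,is_=r.capture("top"),r.capture("scene")
print("T");[print(*s,c.round(2)) for s,c in red(it)]
print("S");[print(*s,c.round(2)) for s,c in red(is_)]
h=cv2.cvtColor(it,cv2.COLOR_RGB2HSV);m=((h[...,0]>6)&(h[...,0]<16)&(h[...,1]>170)&(h[...,2]>120)).astype(np.uint8)
cs=max(cv2.findContours(m,0,2)[0],key=cv2.contourArea);b=cv2.boxPoints(cv2.minAreaRect(cs))
W=np.array([ray(T,p,.012)[:2] for p in b]);print("tray",W.round(3),W.mean(0).round(3))
for n,uv in dict(cup=(233,150),shaker=(283,150),sauce=(258,254),rice=(201,251),veg=(160,213),tongs1=(315,152),tongs2=(378,153),ch=(316,243),gr1=(252,126),gr2=(393,130)).items(): print(n,ray(T,uv,.02).round(3))
a=np.hstack([cv2.resize(it[150:260,170:330],None,fx=4,fy=4,interpolation=2),]);cv2.imwrite("pics/c.png",a[:,:,::-1])
b=cv2.resize(is_[175:275,310:450],None,fx=5,fy=5,interpolation=2);cv2.imwrite("pics/d.png",b[:,:,::-1])
E
```

```text
T
278 140 10 10 75 [282.36 144.68]
246 171 15 14 165 [253.36 177.39]
284 195 15 15 178 [291.1  201.93]
159 200 17 18 235 [166.74 208.69]
197 201 15 15 176 [204.36 207.71]
589 384 51 16 790 [614.71 391.6 ]
S
137 73 75 57 1821 [166.56 100.6 ]
334 186 13 13 124 [340.55 191.51]
410 204 15 11 121 [417.3  208.84]
359 211 14 15 146 [366.32 217.13]
450 244 16 15 153 [458.06 251.76]
323 253 11 11 92 [328.07 258.12]
tray [[ 0.601 -0.081]
 [ 0.638 -0.374]
 [ 0.439 -0.389]
 [ 0.405 -0.104]] [ 0.521 -0.237]
cup [0.729 0.285 0.02 ]
shaker [0.731 0.11  0.02 ]
sauce [0.371 0.184 0.02 ]
rice [0.379 0.374 0.02 ]
veg [0.505 0.522 0.02 ]
tongs1 [ 0.725 -0.001  0.02 ]
tongs2 [ 0.723 -0.22   0.02 ]
ch [ 0.409 -0.008  0.02 ]
gr1 [0.818 0.222 0.02 ]
gr2 [ 0.808 -0.275  0.02 ]
```

View pics/d.png

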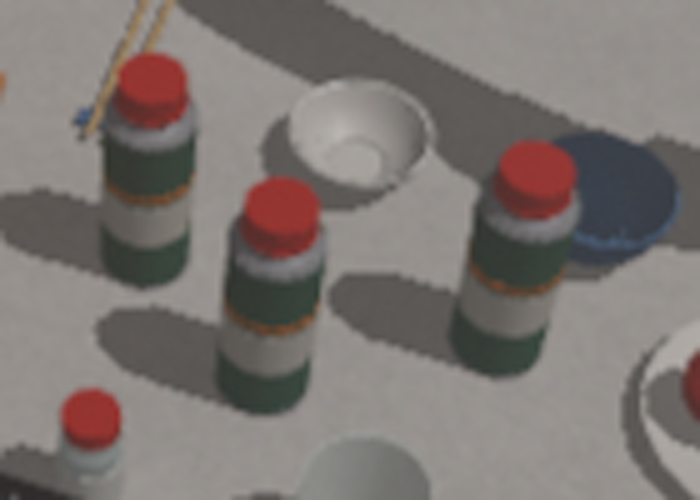

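The crop shows three upright cartridges. Cap tops in full-image pixels are near (340,189), (366,215) and (417,207). The sauce bowl is behind the left and middle ones, and the rice bowl is right behind the third.

```bash
sed -i 's/<6)/<9)/; s/>150)&(h\[...,2\]>70/>120)\&(h[...,2]>60/' h.py
python3 - <<'E'
from h import *
T,S=r.get_calibration("top"),r.get_calibration("scene")
bt=red(r.capture("top"));bs=red(r.capture("scene"))
near=lambda B,uv:min(B,key=lambda b:np.hypot(*(b[1]-uv)))
for ut,us in (((291,202),(340,190)),((253,177),(366,216)),((205,208),(417,210))):
    t,s=near(bt,ut),near(bs,us); x0=ray(T,t[1],.175)[:2]
    def f(p):
        a,A=hull(T,p[0],p[1],p[2]-.024,p[2],.025);b,B=hull(S,p[0],p[1],p[2]-.024,p[2],.025); return np.r_[a-t[1],b-s[1]]
    q=least_squares(f,[*x0,.186],x_scale=[.01,.01,.01],diff_step=1e-3)
    print(t[0],s[0],"x,y,top",q.x.round(4),"res px",q.fun.round(2))
E
```

```text
[284 194  16  17 211] [334 186  13  14 160] x,y,top [0.5193 0.067  0.1905] res px [-0.25  0.08 -0.3  -0.01]
[246 170  16  16 203] [359 211  15  15 188] x,y,top [0.5936 0.1839 0.1902] res px [-0.3   0.09 -0.33  0.  ]
[197 200  16  16 210] [410 203  15  16 186] x,y,top [0.4991 0.3275 0.1904] res px [-0.38  0.1  -0.42  0.04]
```
Good: A (0.519,0.067), B (0.594,0.184), C (0.499,0.3275). Caps proud: top ~0.190 vs 0.183 → all proud ~6-8.

```bash
python3 nudge.py '[[[0, 0, 0.14], [0, 0, 0], 0], [[0, 0, 0.14], [0, 0, 0], 0], [[0, 0, 0.14], [0, 0, 0], 0], [[0, 0, 0.14], [0, 0, 0], 0], [[0, 0, 0.14], [0, 0, 0], 0]]' 20
python3 nudge.py '[[[0, 0, 0.14], [0, 0, 0], 0], [[0, 0, 0.14], [0, 0, 0], 0], [[0, 0, 0.122], [0, 0, 0], 0], [[0, 0, 0], [0, 0, 0], 0]]'
```

```bash
cat > g.py <<'E'
import sys
from h import *
o=r.observe();R=o["tool_rot"];x,y,z=map(float,sys.argv[1:4])
print("t",round(o["time"],2),"ee",o["ee_pos"].round(4),"F",o["ft_force"].round(2),"w",round(o["grip_width"],4),"gf",round(o["grip_force"],1))
print("tool delta",(R.T@(np.array([x,y,z])-o["ee_pos"])).round(4),"rotvec",cv2.Rodrigues(R.T@np.array([[0,1,0],[1,0,0],[0,0,-1.]]))[0].ravel().round(4))
E
python3 g.py .499 .3275 .404
```

```text
time: 0.8
ee_pos: [0.3275, 0.6467, 0.4047]
tool_rot: [[-0.386, 0.922, -0.0], [0.922, 0.386, -0.0], [-0.0, -0.0, -1.0]]
ft_force: [0.3, -0.0, -0.7]
grip_width: 0.0578
grip_force: 0.0
time: 1.2
ee_pos: [0.3272, 0.647, 0.4046]
tool_rot: [[0.001, 1.0, 0.0], [1.0, -0.001, -0.0], [-0.0, 0.0, -1.0]]
ft_force: [0.7, 0.3, 0.5]
grip_width: 0.0255
grip_force: 0.0
t 1.2 ee [0.3272 0.647  0.4046] F [0.74 0.33 0.51] w 0.0255 gf 0.0
tool delta [-0.3193  0.1722  0.0007] rotvec [ 0.0002  0.0004 -0.0012]
```

Units first: shifts go in shares of 50 mm. So -0.04 m is -0.8, 0.0215 m is 0.43.

```bash
python3 nudge.py '[[[0, 0, 0], [-0.8, 0.43, 0], 0], [[0, 0, 0], [-0.8, 0.43, 0], 0], [[0, 0, 0], [-0.8, 0.43, 0], 0], [[0, 0, 0], [-0.8, 0.43, 0], 0], [[0, 0, 0], [-0.8, 0.43, 0], 0]]' >/dev/null
python3 nudge.py '[[[0, 0, 0], [-0.8, 0.43, 0], 0], [[0, 0, 0], [-0.8, 0.43, 0], 0], [[0, 0, 0], [-0.78, 0.43, 0], 0], [[0, 0, 0], [0, 0, 0.2], 0], [[0, 0, 0], [0, 0, 0.2], 0]]' >/dev/null
python3 g.py .499 .3275 .369
```

```text
t 2.2 ee [0.5002 0.3267 0.3848] F [-0.38  0.85 -0.05] w 0.0003 gf 0.0
tool delta [ 0.0008 -0.0012  0.0158] rotvec [ 0.0008 -0.0008  0.0005]
```

Press down slowly on C.

To row units: 0.005 m is 0.1, 0.004 m is 0.08.

```bash
python3 nudge.py '[[[0, 0, 0], [0, 0, 0.1], 0], [[0, 0, 0], [0, 0, 0.08], 0], [[0, 0, 0], [0, 0, 0.06], 0], [[0, 0, 0], [0, 0, 0], 0]]' |grep -E "ee_pos|ft"
python3 nudge.py '[[[0, 0, 0], [0, 0, 0.04], 0], [[0, 0, 0], [0, 0, 0.04], 0], [[0, 0, 0], [0, 0, 0], 0]]' |grep -E "ee_pos|ft"
python3 nudge.py '[[[0, 0, 0], [0, 0, 0.02], 0], [[0, 0, 0], [0, 0, 0], 0]]' |grep -E "ee_pos|ft"
```

```text
ee_pos: [0.4991, 0.3286, 0.3724]
ft_force: [0.5, -0.7, 0.4]
ee_pos: [0.4997, 0.3281, 0.3695]
ft_force: [-0.6, 0.5, 8.1]
ee_pos: [0.5, 0.3282, 0.3694]
ft_force: [-2.5, -0.4, 15.4]
```

Hard stop reached at 0.3694, so C is home. Next is B.

```bash
python3 nudge.py '[[[0, 0, 0], [0, 0, -0.36], 0], [[0, 0, 0], [0, 0, -0.36], 0], [[0, 0, 0], [-0.74, 0.48, 0], 0], [[0, 0, 0], [-0.74, 0.48, 0], 0], [[0, 0, 0], [-0.74, 0.48, 0], 0]]' >/dev/null
python3 nudge.py '[[[0, 0, 0], [-0.66, 0.44, 0], 0], [[0, 0, 0], [0, 0, 0.2], 0], [[0, 0, 0], [0, 0, 0.2], 0], [[0, 0, 0], [0, 0, 0.1], 0], [[0, 0, 0], [0, 0, 0], 0]]' >/dev/null
python3 g.py .5936 .1839 .369
```

```text
t 4.1 ee [0.5927 0.1853 0.3775] F [-0.03  0.05  0.35] w 0.0003 gf 0.0
tool delta [-0.0014  0.0009  0.0085] rotvec [-0.0022  0.0003  0.0023]
```

To row units: 0.003 m is 0.06, 0.002 m is 0.04.

```bash
python3 nudge.py '[[[0, 0, 0], [-0.02, 0.02, 0.06], 0], [[0, 0, 0], [0, 0, 0.06], 0], [[0, 0, 0], [0, 0, 0.04], 0], [[0, 0, 0], [0, 0, 0.02], 0], [[0, 0, 0], [0, 0, 0], 0]]' |grep -E "ee_pos|ft"
python3 nudge.py '[[[0, 0, 0], [0, 0, 0.02], 0], [[0, 0, 0], [0, 0, 0.02], 0], [[0, 0, 0], [0, 0, 0], 0]]' |grep -E "ee_pos|ft"
```

```text
ee_pos: [0.5946, 0.183, 0.3699]
ft_force: [-0.6, 0.5, 3.2]
ee_pos: [0.5952, 0.1831, 0.3696]
ft_force: [-2.3, 1.3, 16.0]
```

B is home. Next is A at (0.519, 0.067).

To row units: -0.039 m is -0.78, -0.025 m is -0.5.

```bash
python3 nudge.py '[[[0, 0, 0], [0, 0, -0.36], 0], [[0, 0, 0], [0, 0, -0.36], 0], [[0, 0, 0], [-0.78, -0.5, 0], 0], [[0, 0, 0], [-0.78, -0.5, 0], 0], [[0, 0, 0], [-0.78, -0.5, 0], 0]]' >/dev/null
python3 nudge.py '[[[0, 0, 0], [0, 0, 0.2], 0], [[0, 0, 0], [0, 0, 0.2], 0], [[0, 0, 0], [0, 0, 0.1], 0], [[0, 0, 0], [0, 0, 0], 0]]' >/dev/null
python3 g.py .5193 .067 .369
```

```text
t 5.8 ee [0.52   0.0669 0.3775] F [-0.14  0.14  0.17] w 0.0007 gf 0.0
tool delta [ 0.0001 -0.0007  0.0085] rotvec [-0.0016  0.0004  0.0017]
```

To row units: 0.003 m is 0.06, 0.002 m is 0.04.

```bash
python3 nudge.py '[[[0, 0, 0], [0, 0, 0.06], 0], [[0, 0, 0], [0, 0, 0.06], 0], [[0, 0, 0], [0, 0, 0.04], 0], [[0, 0, 0], [0, 0, 0.02], 0], [[0, 0, 0], [0, 0, 0], 0]]' |grep -E "ee_pos|ft"
python3 nudge.py '[[[0, 0, 0], [0, 0, 0.02], 0], [[0, 0, 0], [0, 0, 0.02], 0], [[0, 0, 0], [0, 0, 0], 0]]' |grep -E "ee_pos|ft"
python3 nudge.py '[[[0, 0, 0], [0, 0, -0.36], 0.093], [[0, 0, 0], [0, 0, -0.36], 0.093], [[0, 0, 0], [0, 0, -0.2], 0.093], [[0, 0, 0], [0, 0, 0], 0.093], [[0, 0, 0], [0, 0, 0], 0.093]]' >/dev/null
python3 - <<'E'
from h import *
T,S=r.get_calibration("top"),r.get_calibration("scene")
it,i2=r.capture("top"),r.capture("scene")
bs=red(i2)
near=lambda B,uv:min(B,key=lambda b:np.hypot(*(b[1]-uv)))
for us in (340,192),(366,217),(417,211): s=near(bs,us);print(s[0],s[1].round(2),ray(S,s[1],.172).round(4))
b=cv2.resize(i2[155:275,310:450],None,fx=5,fy=5,interpolation=2);cv2.imwrite("pics/e.png",b[:,:,::-1])
E
python3 g.py .5193 .067 .300
```

```text
ee_pos: [0.5197, 0.0659, 0.3697]
ft_force: [-0.1, 0.5, 2.0]
ee_pos: [0.5202, 0.066, 0.3694]
ft_force: [-2.0, 1.5, 18.5]
[333 188  14  13 157] [339.87 194.02] [0.5199 0.0682 0.172 ]
[359 212  14  15 180] [365.62 219.07] [0.5929 0.1847 0.172 ]
[410 205  14  14 166] [416.82 211.36] [0.4974 0.3293 0.172 ]
t 7.2 ee [0.5193 0.0658 0.413 ] F [ 0.5   0.09 -0.24] w 0.0439 gf 0.0
tool delta [1.20e-03 1.00e-04 1.13e-01] rotvec [-0.0012  0.0004  0.0001]
```

View pics/e.png

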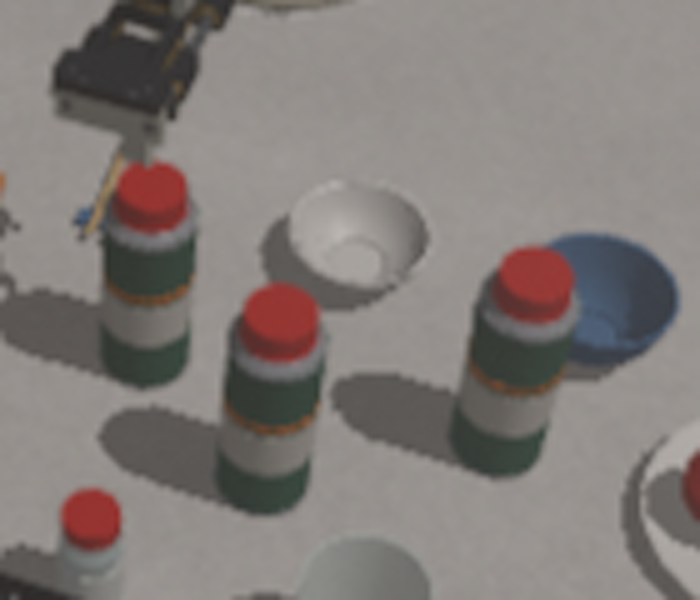

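All three caps now sit about 2 px lower, at (340,194), (366,219) and (417,211), and the cartridges are still upright. I'll open fully and straddle A.

To row units: 0.001 m is 0.02.

```bash
python3 nudge.py '[[[0, 0, 0], [0.02, 0, 0], 0.093], [[0, 0, 0], [0, 0, 0], 0.093], [[0, 0, 0], [0, 0, 0], 0.093], [[0, 0, 0], [0, 0, 0], 0.093], [[0, 0, 0], [0, 0, 0], 0.093]]' |grep width
python3 nudge.py '[[[0, 0, 0], [0, 0, 0.6], 0.093], [[0, 0, 0], [0, 0, 0.6], 0.093], [[0, 0, 0], [0, 0, 0.6], 0.093], [[0, 0, 0], [0, 0, 0.46], 0.093], [[0, 0, 0], [0, 0, 0], 0.093]]' |grep -E "width|ft"
python3 g.py .5193 .0675 .300
python3 nudge.py '[[[0, 0, 0], [0, 0, 0], 0.05], [[0, 0, 0], [0, 0, 0], 0.05], [[0, 0, 0], [0, 0, 0], 0.05], [[0, 0, 0], [0, 0, 0], 0.05], [[0, 0, 0], [0, 0, 0], 0.05]]' 25 | tail -3
```

```text
grip_width: 0.0838
ft_force: [-0.8, -0.1, 0.4]
grip_width: 0.0928
t 8.2 ee [0.5189 0.0667 0.2984] F [-0.83 -0.09  0.43] w 0.0928 gf 0.0
tool delta [ 0.0008  0.0004 -0.0016] rotvec [-0.0044  0.0011  0.    ]
ft_force: [-1.3, -0.2, 7.6]
grip_width: 0.0658
grip_force: 25.0
```

```bash
python3 nudge.py '[[[0, 0, 0], [0, 0, -0.1], 0.05], [[0, 0, 0], [0, 0, -0.3], 0.05], [[0, 0, 0], [0, 0, -0.6], 0.05], [[0, 0, 0], [0, 0, -0.8], 0.05], [[0, 0, 0], [0, 0, -0.8], 0.05]]' | tail -3
python3 nudge.py '[[[0, 0, 0], [0, 0, -0.8], 0.05], [[0, 0, 0], [0, 0, 0], 0.05], [[0, 0, 0], [0, 0, 0], 0.05], [[0, 0, 0], [0, 0, 0], 0.05], [[0, 0, 0], [0, 0, 0], 0.05]]' | tail -3
cat > w.py <<'E'
from h import *
F=[]
for i in range(14): r.capture("wrist"); F.append(r.observe()["ft_force"])
print(np.mean(F,0).round(2),np.std(F,0).round(2))
E
python3 w.py; python3 g.py .53 -.152 .47
```

```text
ft_force: [0.4, -0.4, -2.9]
grip_width: 0.0654
grip_force: 25.0
ft_force: [-0.6, 0.4, -1.8]
grip_width: 0.0659
grip_force: 25.0
[-0.05  0.07 -2.23] [0.54 0.44 0.49]
t 10.4 ee [0.5196 0.0668 0.4708] F [-0.02 -0.59 -1.62] w 0.0657 gf 25.0
tool delta [-0.2188  0.0104  0.0008] rotvec [ 0.0001 -0.0001  0.    ]
```

A weighs about 2.2 N, so it is a light one. It goes in the far tray slot.

To row units: 0.001 m is 0.02, -0.045 m is -0.9.

```bash
python3 nudge.py '[[[0, 0, 0], [-0.5, 0.02, 0], 0.05], [[0, 0, 0], [-0.9, 0.04, 0], 0.05], [[0, 0, 0], [-0.9, 0.04, 0], 0.05], [[0, 0, 0], [-0.9, 0.02, 0], 0.05], [[0, 0, 0], [-0.9, 0.02, 0], 0.05]]' >/dev/null
python3 nudge.py '[[[0, 0, 0], [-0.9, 0.02, 0], 0.05], [[0, 0, 0], [-0.9, 0.02, 0], 0.05], [[0, 0, 0], [-0.9, 0.02, 0], 0.05], [[0, 0, 0], [-0.66, 0, 0], 0.05], [[0, 0, 0], [0, 0, 0], 0.05]]' | tail -2
python3 nudge.py '[[[0, 0, 0], [0, 0, 0.7], 0.05], [[0, 0, 0], [0, 0, 0.9], 0.05], [[0, 0, 0], [0, 0, 0.9], 0.05], [[0, 0, 0], [0, 0, 0.5], 0.05], [[0, 0, 0], [0, 0, 0], 0.05]]' | tail -2
python3 g.py .529 -.3065 .303
```

```text
grip_width: 0.0661
grip_force: 25.0
grip_width: 0.0658
grip_force: 25.0
t 11.9 ee [ 0.5291 -0.3047  0.3174] F [ 0.47 -0.62 -1.99] w 0.0658 gf 25.0
tool delta [-0.0018  0.      0.0144] rotvec [-0.0056 -0.0031  0.0009]
```

To row units: 0.005 m is 0.1, 0.004 m is 0.08.

```bash
python3 nudge.py '[[[0, 0, 0], [-0.02, 0, 0.1], 0.05], [[0, 0, 0], [0, 0, 0.08], 0.05], [[0, 0, 0], [0, 0, 0.06], 0.05], [[0, 0, 0], [0, 0, 0], 0.05]]' | grep -E "ee|ft"
python3 nudge.py '[[[0, 0, 0], [0, 0, 0.02], 0.05], [[0, 0, 0], [0, 0, 0.02], 0.05], [[0, 0, 0], [0, 0, 0], 0.05]]' | grep -E "ee|ft"
```

```text
ee_pos: [0.5298, -0.3072, 0.3094]
ft_force: [-0.3, 0.6, -1.5]
ee_pos: [0.5296, -0.3072, 0.3069]
ft_force: [0.7, 0.0, -2.6]
```

To row units: 0.001 m is 0.02.

```bash
python3 nudge.py '[[[0, 0, 0], [0, 0, 0.02], 0.05], [[0, 0, 0], [0, 0, 0.02], 0.05], [[0, 0, 0], [0, 0, 0], 0.05], [[0, 0, 0], [0, 0, 0], 0.05]]' | grep -E "ee|ft"
python3 nudge.py '[[[0, 0, 0], [0, 0, 0.02], 0.05], [[0, 0, 0], [0, 0, 0], 0.05], [[0, 0, 0], [0, 0, 0], 0.05]]' | grep -E "ee|ft"
```

```text
ee_pos: [0.5292, -0.3078, 0.3065]
ft_force: [-4.1, 1.5, 16.5]
ee_pos: [0.529, -0.3079, 0.3063]
ft_force: [-7.2, 2.3, 25.2]
```

Contact made, so release and rise, then go over B.

To row units: -0.002 m is -0.04.

```bash
python3 nudge.py '[[[0, 0, 0], [0, 0, -0.04], 0.05], [[0, 0, 0], [0, 0, 0], 0.093], [[0, 0, 0], [0, 0, 0], 0.093], [[0, 0, 0], [0, 0, 0], 0.093], [[0, 0, 0], [0, 0, 0], 0.093]]' | tail -3
python3 nudge.py '[[[0, 0, 0], [0, 0, -0.4], 0.093], [[0, 0, 0], [0, 0, -0.7], 0.093], [[0, 0, 0], [0, 0, -0.9], 0.093], [[0, 0, 0], [0, 0, -0.4], 0.093], [[0, 0, 0], [0.9, 0.12, 0], 0.093]]' | tail -3
python3 nudge.py '[[[0, 0, 0], [0.9, 0.12, 0], 0.093], [[0, 0, 0], [0.9, 0.12, 0], 0.093], [[0, 0, 0], [0.9, 0.12, 0], 0.093], [[0, 0, 0], [0.9, 0.12, 0], 0.093], [[0, 0, 0], [0.9, 0.12, 0], 0.093]]' >/dev/null
python3 nudge.py '[[[0, 0, 0], [0.9, 0.12, 0], 0.093], [[0, 0, 0], [0.9, 0.12, 0], 0.093], [[0, 0, 0], [0.9, 0.12, 0], 0.093], [[0, 0, 0], [0.9, 0.12, 0], 0.093], [[0, 0, 0], [0.82, 0.12, 0], 0.093]]' >/dev/null
python3 nudge.py '[[[0, 0, 0], [0, 0, 0], 0.093]]' >/dev/null
python3 g.py .5932 .1845 .303
python3 - <<'E'
from h import *
S=r.get_calibration("scene");T=r.get_calibration("top")
for n,c in("scene",S),("top",T): print([(b[1].round(1),ray(c,b[1],.177).round(3)) for b in red(r.capture(n))])
E
```

```text
ft_force: [-0.5, 0.1, -0.1]
grip_width: 0.0912
grip_force: 0.0
ft_force: [1.1, 0.4, -1.3]
grip_width: 0.0928
grip_force: 0.0
t 15.4 ee [0.5954 0.1909 0.4248] F [-0.5  -0.62  0.01] w 0.0929 gf 0.0
tool delta [-0.0067 -0.0022  0.1218] rotvec [-0.0005 -0.0023  0.0087]
[(array([164.3, 100.8]), array([ 0.293, -0.826,  0.177])), (array([203.5, 168.8]), array([ 0.594, -0.43 ,  0.177])), (array([242.2, 166.6]), array([ 0.531, -0.306,  0.177])), (array([416.8, 211.4]), array([0.502, 0.33 , 0.177])), (array([366. , 220.7]), array([0.603, 0.189, 0.177])), (array([456.6, 251.8]), array([0.616, 0.479, 0.177])), (array([327.9, 258.3]), array([0.785, 0.13 , 0.177])), (array([305.8, 325.4]), array([1.007, 0.156, 0.177]))]
[(array([273. ,  68.9]), array([0.954, 0.135, 0.177])), (array([282.4, 144.7]), array([0.699, 0.098, 0.177])), (array([257.3, 177.5]), array([0.594, 0.172, 0.177])), (array([415.8, 199.6]), array([ 0.531, -0.31 ,  0.177])), (array([167. , 208.6]), array([0.496, 0.441, 0.177])), (array([475.4, 215.4]), array([ 0.484, -0.49 ,  0.177])), (array([476.9, 224.1]), array([ 0.458, -0.493,  0.177])), (array([477.9, 232.9]), array([ 0.431, -0.494,  0.177])), (array([478.9, 241.7]), array([ 0.405, -0.496,  0.177])), (array([614.3, 391.4]), array([-0.022, -0.867,  0.177]))]
```

A stands at (0.531, -0.307) on the tray. Now descend on B.

To row units: 0.035 m is 0.7, 0.016 m is 0.32.

```bash
python3 nudge.py '[[[0, 0, 0], [-0.13, -0.04, 0], 0.093], [[0, 0, 0], [0, 0, 0.7], 0.093], [[0, 0, 0], [0, 0, 0.7], 0.093], [[0, 0, 0], [0, 0, 0.7], 0.093], [[0, 0, 0], [0, 0, 0.32], 0.093]]' >/dev/null
python3 nudge.py '[[[0, 0, 0], [0, 0, 0], 0.093]]' >/dev/null
python3 g.py .5932 .1845 .303
python3 nudge.py '[[[0, 0, 0], [0, 0, 0], 0.05], [[0, 0, 0], [0, 0, 0], 0.05], [[0, 0, 0], [0, 0, 0], 0.05], [[0, 0, 0], [0, 0, 0], 0.05]]' 25 | tail -3
python3 nudge.py '[[[0, 0, 0], [0, 0, -0.1], 0.05], [[0, 0, 0], [0, 0, -0.3], 0.05], [[0, 0, 0], [0, 0, -0.6], 0.05], [[0, 0, 0], [0, 0, -0.8], 0.05], [[0, 0, 0], [0, 0, -0.8], 0.05]]' >/dev/null
python3 nudge.py '[[[0, 0, 0], [0, 0, -0.8], 0.05], [[0, 0, 0], [0, 0, 0], 0.05], [[0, 0, 0], [0, 0, 0], 0.05], [[0, 0, 0], [0, 0, 0], 0.05], [[0, 0, 0], [0, 0, 0], 0.05]]' | tail -3
python3 w.py; python3 g.py .514 -.177 .47
```

```text
t 16.1 ee [0.5929 0.1748 0.3028] F [-0.07 -0.11  0.86] w 0.0925 gf 0.0
tool delta [ 0.0097  0.0002 -0.0002] rotvec [-0.0037  0.0022 -0.003 ]
ft_force: [-1.2, -0.5, 0.1]
grip_width: 0.0655
grip_force: 22.9
ft_force: [0.1, 0.1, -1.0]
grip_width: 0.0657
grip_force: 25.0
[ 0.01  0.08 -1.16] [0.48 0.4  0.5 ]
t 18.2 ee [0.5935 0.1773 0.4748] F [-0.14  0.82 -1.49] w 0.0657 gf 25.0
tool delta [-0.3543 -0.0796  0.0048] rotvec [ 0. -0.  0.]
```

B weighs about 1.2 N, which is light. It goes in the near slot.

```bash
python3 nudge.py '[[[0, 0, 0], [-0.52, -0.12, 0], 0.05], [[0, 0, 0], [-0.84, -0.18, 0], 0.05], [[0, 0, 0], [-0.84, -0.18, 0], 0.05], [[0, 0, 0], [-0.84, -0.18, 0], 0.05], [[0, 0, 0], [-0.84, -0.18, 0], 0.05]]' >/dev/null
python3 nudge.py '[[[0, 0, 0], [-0.84, -0.2, 0], 0.05], [[0, 0, 0], [-0.84, -0.2, 0], 0.05], [[0, 0, 0], [-0.84, -0.2, 0], 0.05], [[0, 0, 0], [-0.68, -0.16, 0], 0.05], [[0, 0, 0], [0, 0, 0], 0.05]]' | tail -2
python3 nudge.py '[[[0, 0, 0], [0, 0, 0.7], 0.05], [[0, 0, 0], [0, 0, 0.9], 0.05], [[0, 0, 0], [0, 0, 0.9], 0.05], [[0, 0, 0], [0, 0, 0.54], 0.05], [[0, 0, 0], [0, 0, 0], 0.05]]' | tail -2
python3 nudge.py '[[[0, 0, 0], [0, 0, 0], 0.05]]' >/dev/null
python3 g.py .514 -.177 .308
```

```text
grip_width: 0.0654
grip_force: 25.0
grip_width: 0.0656
grip_force: 25.0
t 19.8 ee [ 0.514  -0.1766  0.3231] F [ 0.09  0.17 -0.81] w 0.0656 gf 25.0
tool delta [-0.0004 -0.      0.0151] rotvec [-0.0004 -0.0001  0.0001]
```

To row units: 0.005 m is 0.1, 0.003 m is 0.06.

```bash
python3 nudge.py '[[[0, 0, 0], [0, 0, 0.1], 0.05], [[0, 0, 0], [0, 0, 0.1], 0.05], [[0, 0, 0], [0, 0, 0.06], 0.05], [[0, 0, 0], [0, 0, 0], 0.05], [[0, 0, 0], [0, 0, 0], 0.05]]' | grep -E "ee|ft"
python3 nudge.py '[[[0, 0, 0], [0, 0, 0.02], 0.05], [[0, 0, 0], [0, 0, 0.02], 0.05], [[0, 0, 0], [0, 0, 0], 0.05]]' | grep -E "ee|ft"
python3 nudge.py '[[[0, 0, 0], [0, 0, 0.02], 0.05], [[0, 0, 0], [0, 0, 0], 0.05], [[0, 0, 0], [0, 0, 0], 0.05]]' | grep -E "ee|ft"
```

```text
ee_pos: [0.5135, -0.1768, 0.3104]
ft_force: [-1.7, 0.5, 5.9]
ee_pos: [0.5133, -0.1771, 0.3101]
ft_force: [-8.0, 2.4, 31.3]
ee_pos: [0.5133, -0.1773, 0.3094]
ft_force: [-8.5, 2.3, 33.5]
```

To row units: -0.002 m is -0.04.

```bash
python3 nudge.py '[[[0, 0, 0], [0, 0, -0.04], 0.05], [[0, 0, 0], [0, 0, 0], 0.093], [[0, 0, 0], [0, 0, 0], 0.093], [[0, 0, 0], [0, 0, 0], 0.093], [[0, 0, 0], [0, 0, 0], 0.093]]' | tail -3
python3 nudge.py '[[[0, 0, 0], [0, 0, -0.4], 0.093], [[0, 0, 0], [0, 0, -0.7], 0.093], [[0, 0, 0], [0, 0, -0.9], 0.093], [[0, 0, 0], [0, 0, -0.3], 0.093], [[0, 0, 0], [0.9, -0.02, 0], 0.093]]' >/dev/null
python3 nudge.py '[[[0, 0, 0], [0.9, -0.02, 0], 0.093], [[0, 0, 0], [0.9, -0.02, 0], 0.093], [[0, 0, 0], [0.9, -0.02, 0], 0.093], [[0, 0, 0], [0.9, -0.02, 0], 0.093], [[0, 0, 0], [0.9, -0.04, 0], 0.093]]' >/dev/null
python3 nudge.py '[[[0, 0, 0], [0.9, -0.04, 0], 0.093], [[0, 0, 0], [0.9, -0.04, 0], 0.093], [[0, 0, 0], [0.9, -0.04, 0], 0.093], [[0, 0, 0], [0.9, -0.04, 0], 0.093], [[0, 0, 0], [0.9, -0.02, 0], 0.093]]' >/dev/null
python3 nudge.py '[[[0, 0, 0], [0.22, 0, 0], 0.093], [[0, 0, 0], [0, 0, 0], 0.093], [[0, 0, 0], [0, 0, 0], 0.093], [[0, 0, 0], [0, 0, 0], 0.093]]' >/dev/null
python3 g.py .4988 .3275 .303
python3 - <<'E'
from h import *
for n in("scene","top"):
    c=r.get_calibration(n);im=r.capture(n); print([(b[1].round(1),ray(c,b[1],.177).round(3)) for b in red(im)])
    cv2.imwrite(f"pics/{n}1.png",im[:,:,::-1])
E
```

```text
ft_force: [-0.1, -0.1, -0.2]
grip_width: 0.0914
grip_force: 0.0
t 23.3 ee [0.498  0.3272 0.4238] F [-0.97 -0.19  0.01] w 0.0929 gf 0.0
tool delta [0.0004 0.0008 0.1208] rotvec [-0.      0.0007 -0.0027]
[(array([164.4, 100.7]), array([ 0.292, -0.825,  0.177])), (array([203.4, 168.8]), array([ 0.594, -0.43 ,  0.177])), (array([242.2, 166.6]), array([ 0.531, -0.306,  0.177])), (array([278.2, 173.8]), array([ 0.515, -0.168,  0.177])), (array([416.8, 212.4]), array([0.507, 0.331, 0.177])), (array([456.6, 251.8]), array([0.615, 0.479, 0.177])), (array([327.9, 258.3]), array([0.785, 0.13 , 0.177])), (array([305.8, 325.5]), array([1.007, 0.156, 0.177]))]
[(array([273. ,  68.8]), array([0.954, 0.135, 0.177])), (array([282.3, 144.6]), array([0.7  , 0.098, 0.177])), (array([415.8, 199.6]), array([ 0.531, -0.31 ,  0.177])), (array([370.3, 204.1]), array([ 0.515, -0.172,  0.177])), (array([205.4, 208. ]), array([0.499, 0.324, 0.177])), (array([475.4, 215.4]), array([ 0.484, -0.49 ,  0.177])), (array([476.8, 224. ]), array([ 0.458, -0.492,  0.177])), (array([478. , 232.9]), array([ 0.431, -0.494,  0.177])), (array([478.9, 241.8]), array([ 0.404, -0.496,  0.177])), (array([614.2, 391.5]), array([-0.022, -0.866,  0.177]))]
```

View pics/scene1.png

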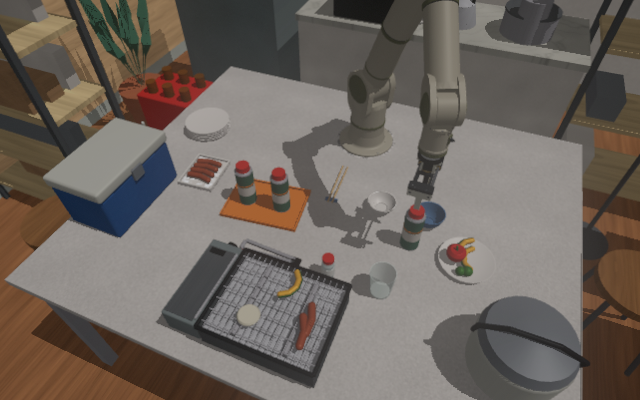

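The picture shows two cartridges upright on the tray, with caps near (242,167) and (278,174). The gripper is over the third at (417,211). Now descend, grip firmly and lift.

To row units: 0.035 m is 0.7, 0.03 m is 0.6.

```bash
python3 nudge.py '[[[0, 0, 0], [0, 0.02, 0.6], 0.093], [[0, 0, 0], [0, 0, 0.7], 0.093], [[0, 0, 0], [0, 0, 0.7], 0.093], [[0, 0, 0], [0, 0, 0.4], 0.093], [[0, 0, 0], [0, 0, 0], 0.093]]' >/dev/null
python3 g.py .4988 .3275 .303
python3 nudge.py '[[[0, 0, 0], [0, 0, 0], 0.05], [[0, 0, 0], [0, 0, 0], 0.05], [[0, 0, 0], [0, 0, 0], 0.05], [[0, 0, 0], [0, 0, 0], 0.05], [[0, 0, 0], [0, 0, 0], 0.05]]' 30 | tail -3
python3 nudge.py '[[[0, 0, 0], [0, 0, -0.1], 0.05], [[0, 0, 0], [0, 0, -0.3], 0.05], [[0, 0, 0], [0, 0, -0.6], 0.05], [[0, 0, 0], [0, 0, -0.8], 0.05], [[0, 0, 0], [0, 0, -0.8], 0.05]]' >/dev/null
python3 nudge.py '[[[0, 0, 0], [0, 0, -0.8], 0.05], [[0, 0, 0], [0, 0, -0.4], 0.05], [[0, 0, 0], [0, 0, 0], 0.05], [[0, 0, 0], [0, 0, 0], 0.05], [[0, 0, 0], [0, 0, 0], 0.05]]' | tail -3
python3 w.py; python3 g.py .4988 .3275 .49
python3 - <<'E'
from h import *
cv2.imwrite("pics/s2.png",cv2.resize(r.capture("scene")[130:280,200:460],None,fx=3,fy=3,interpolation=2)[:,:,::-1])
E
```

```text
t 23.9 ee [0.4982 0.328  0.3015] F [0.41 0.91 0.26] w 0.093 gf 0.0
tool delta [-0.0005  0.0006 -0.0015] rotvec [-0.0034  0.0029 -0.0014]
ft_force: [-0.7, -0.2, 7.3]
grip_width: 0.0655
grip_force: 30.0
ft_force: [0.1, 0.2, -4.1]
grip_width: 0.0657
grip_force: 30.0
[ 0.06  0.17 -3.45] [0.51 0.54 0.46]
t 26.1 ee [0.4986 0.3293 0.4938] F [ 1.03  0.12 -2.73] w 0.0658 gf 30.0
tool delta [-0.0018  0.0002  0.0038] rotvec [ 0.0001 -0.      0.    ]
```

View pics/s2.png

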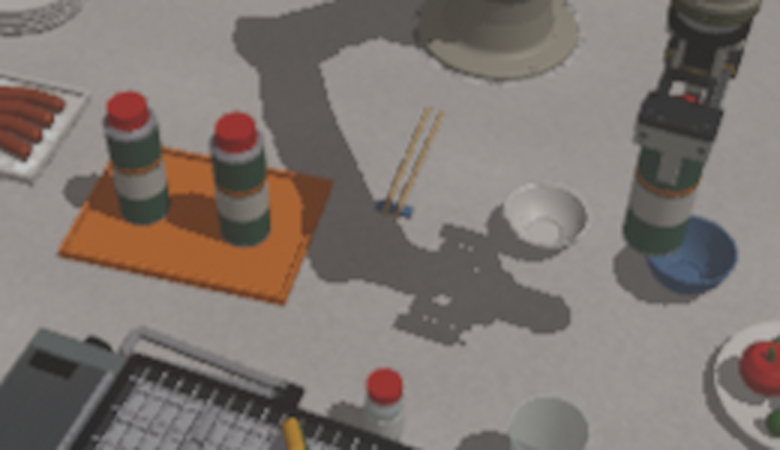

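The third weighs 3.45 N against 2.2 N and 1.2 N. The crop shows it held upright near (660,190), well clear, with the other two standing on the tray at (135,160) and (240,180). I'm handing it in.

```bash
python3 -c "
from bench import r
print(r.finish_job())"
```

```text
the job is handed in; nothing more can be done
None
```

Job handed in at about 26 s of the 72 s: I pressed all three caps home, set the two lighter cartridges (about 2.2 N and 1.2 N) upright on the tray, and left the heaviest (about 3.45 N) held upright with its bottom about 19 cm above the table; the judge's verdict was not shown.

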